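# Clamp a flow cell and lock the clamp screw with its jam nut

## Task

The flow cell lies in its little bench clamp, but the clamp screw stands clear of it and is locked. Loosen the big hexagonal jam nut, turn the screw down by its wing head until the sprung foot bears firmly on the flow cell (about 30 N; above 60 N the cell cracks), then tighten the jam nut fully down again and let go, without disturbing the tube, carton and tweezers beside the clamp.

Things in the scene. Friction and masses are not known exactly. Their poses are not given: they have to be found in the camera images.
- clamp: fixed aluminium C-frame clamp, base plate 150x104x12 mm. Origin: underside of the base, on the vertical screw axis. The column (34x50 mm) stands on the +x side, 64 mm from the axis; its arm (50 mm wide, top at 64 mm height) reaches over the flow cell to 31 mm past the axis. A steel boss (radius 21 mm) on the arm carries the jam nut
- jam_nut (a joint): angle of the jam nut in rad: 0 = tight on its hard stop (so it starts), grows as it is loosened, counterclockwise seen from above, to 1.3 at most. Drag about 0.26 Nm, up to 0.1 Nm more near tight. It rises 5 mm per rad. While it is tight the screw is locked (0.5 Nm and more); above 0.5 rad the screw is free. Tightening may nudge the screw by up to 0.09 rad
- nut_center (a point): centre of the dark steel hexagonal jam nut, 48 mm across flats, 14 mm thick, underside 72 mm above the worktop when tight. Two opposite flats face +y and -y of this frame, the others stand 60 degrees on; z is up. The screw passes up through it
- screw_head (a point): centre of the upright wing head of the clamp screw, a steel bar 34 mm long (this frame's x), 10 mm thick (y), 28 mm high (z up), starting 119 mm above the worktop; below it a neck, radius 9 mm at most. Clockwise from above lowers screw and foot 5 mm per rad. Drag up to 0.24 Nm (about 0.1 remains once a turn has stopped), plus 0.005 Nm per newton of foot force. It stays where it is left
- press_foot: grey plastic foot under the screw, 24 mm wide, 10 mm high, origin at its underside, 34 mm above the worktop at the start. It is sprung: from first touch its force on the flow cell grows about 75 N per rad of the screw. The flow cell below (black plate 26x76 mm, flat top) differs in thickness each time and is not measured: the gap at the start is 1.5 to 7 mm (0.3 to 1.4 rad)
- tube: bystander: upright 50 ml tube with screw cap, 34 mm wide, 108 mm high, beside the clamp on its -y side; origin at the centre of its underside
- slide_box: bystander: small carton, 62x85x34 mm, beside the clamp on its +y side; origin at the centre of its underside
- tweezers: bystander: steel tweezers, 118x12x9 mm, lying on the worktop in front of the clamp (-x side); origin at the centre of the underside

How it is judged:
By the outcome, as a careful person would: the job done as asked, in the order asked, and still so for the second after the job is handed in, with the robot touching nothing.
It also fails if it takes over 72 s, if anything falls off the work surface, if the arm or the gripper's body presses on something with over 40 N, if the wrist force passes 120 N, or if a joint passes its speed limit or range.

## Robot

A 6-joint arm with a two-finger parallel gripper is mounted at the origin on a cart in front of the work surface, level with it; the furniture and walls round the work are solid. World frame = base frame: x ahead of the robot, y to its left, z up, the work surface at z = 0. Lengths are in m, angles in rad, forces in N, time in s.
With the tool pointing down it reaches from about 0.25 to 0.725 m from the base axis. Payload 4 kg.
Tool frame: the origin (TCP) lies midway between the tips of the shut fingers; the grasp point (between the pads) lies 19 mm behind it; z points along the fingers, y is the direction in which the jaws open and shut (so a half turn about z gives the same grasp; the last joint's range is limited). The gripper opens to 85 mm and grips with 20 to 120 N. Pads are 22 mm wide; open, the fingers measure 114 mm over their backs; the gripper's body (76 mm by 85 mm) begins 54 mm behind the grasp point. The pads swing forward as they close: fully open they stand 13 mm farther back than shut.
Start: joints at [1.321, 0.241, 0.005, 1.335, 0, 1.571], TCP at [0.124, 0.484, 0.231] pointing down, gripper open.
Joint ranges: [-2.72, 2.72], [-1.05, 1.87], [-1.09, 1.28], [-1.99, 2.15], [-1.42, 1.44], [-3.14, 3.14]. Speed limits (rad/s): [2.79, 2.79, 3.14, 3.14, 3.14, 3.14].

## Interface

Orientations are given as a unit quaternion [x, y, z, w].
In Python, from workcell import get_obs, camera, camera_model, job_done, masks_of gives the robot as it stands.
- The arm moves only by the tool jog_arm, never from a script. Its argument "deltas" is a list that holds one entry, the list of rows, each a list of 7 numbers: the shift along the tool's x, y, z in mm, then the turn, a rotation vector about the tool's x, y, z in degrees, then the finger opening in mm, from 0 to 85.4. A call has 1 to 5 rows; each row shifts and turns the pose as measured when the row begins, along the tool's axes as they then stand; what a row does not reach is not made up. A row lasts 1/10 s, in which the tool goes at most 50 mm and 8.59 degrees, less where a joint would pass 70% of its speed; a pose out of reach is approached as far as the arm can. A call with a gripper value outside its range is refused whole. The fingers move at their own pace and stop on an object; the grip force is fixed at half the most. Time passes only in rows, so rows that do not move let the fingers close. It gives the time, the measured TCP pose, the force and the opening at its end, in the units of the state.
- get_obs(): the state, without advancing time (a new reading comes with each control period).
- camera(name): name is "scene" or "top" or "wrist"; returns the picture (400x640x3 uint8, red, green, blue); there is no depth.
- camera_model(name): a dict with "fovy" (degrees; the focal length in pixels is half the picture's height over the tangent of half this angle, whatever the lens; pixels are square), "cx", "cy" (the principal point, pixels), "k1" (the pictures are not rectified: a ray, as slopes to the right and down, at radius r is drawn at 1 + k1 r^2 times it, then the intrinsics apply), "pose" (4x4, takes a point from camera to world coordinates); the wrist camera has in their place "T_tool_cam" (4x4, takes a point from camera to tool coordinates, whose origin is the TCP and whose axes are the flange's). Camera axes: x right, y down, z forward; pixel columns grow to the right and rows downward; lengths in m; the calibration is good to about 2 mm. A picture is of the moment at which its call begins: read the wrist's pose just before it. camera_model takes no time and is no camera call.
- job_done(): hands the job in, once; it reports no verdict.
Trained networks look in the newest picture that a camera, given by its name, has taken for a name from the list of things; names that differ only in an ending like _2 or _b are one class to them, and where a whole thing is asked for, a point or a joint stands for the part that bears it (a point fixed in the world has none). Each returns a list of dicts, best first, with "conf" (0 to 1); they miss things now and then, are a little off and sometimes report something else, mostly with a low value. They report only what shows in the picture. A call takes as long as a camera call.
- masks_of(target, camera): "pixels" (400x640 bool, what is visible of it) and "at" ([column, row] in pixels, amid what is visible of it).
The state is a dict: "clock": time; "joint_pos": joint angles; "joint_vel": joint speeds; "tau": joint torques, N m; "eef_pos": TCP position; "tool_rot": TCP orientation; "ft_force": force on the tool from outside, world axes, zero at the start; "ft_torque": the same for the moment, N m; "grip_width": finger opening in m.
Only numpy, scipy, OpenCV 4.12 (cv2) and the standard library are available. Lean on these libraries where they do the work, as an engineer would, in place of code of your own. Each camera call takes 0.05 s, during which the arm holds its last target. There are 200 camera calls.

## Working session

There is one attempt and no reset: what is moved stays moved. The work goes in short steps, Python scripts to look and compute and a tool call to move; the robot and the scene stay as the last step left them, time stands still between calls to the robot, and variables do not carry over. Pictures are saved under pics/ and viewed, about 8 in all and at most 12, crops included, and the job is handed in when it is done.

Besides the shell and the picture viewer there is one more tool, called after "Emit:" in YAML: its name, and indented under it one key for each argument. jog_arm: Moves the arm, as the interface text tells. Its arguments: {"type":"object","properties":{"deltas":{"type":"array"}},"required":["deltas"]}

```bash
mkdir -p pics
cat > h.py <<'E'
import numpy as np, cv2
from scipy.spatial.transform import Rotation as R
from workcell import *
def cam(name):
    m=camera_model(name); o=get_obs()
    if 'pose' in m: T=np.array(m['pose'])
    else:
        W=np.eye(4); W[:3,:3]=R.from_quat(o['tool_rot']).as_matrix(); W[:3,3]=o['eef_pos']; T=W@np.array(m['T_tool_cam'])
    f=200/np.tan(np.radians(m['fovy'])/2)
    return m,T,f
def proj(c,P):
    m,T,f=c; q=(np.atleast_2d(P)-T[:3,3])@T[:3,:3]; s=q[:,:2]/q[:,2:]
    s=s*(1+m['k1']*(s**2).sum(1,keepdims=True)); return s*f+[m['cx'],m['cy']]
def ray(c,px):
    m,T,f=c; d=(np.array(px)-[m['cx'],m['cy']])/f; s=d.copy()
    for _ in range(20): s=d/(1+m['k1']*(s@s))
    return T[:3,3],T[:3,:3]@np.r_[s,1]
def atz(c,px,z):
    o,d=ray(c,px); return o+d*(z-o[2])/d[2]
def snap(name,fn,crop=None,k=1):
    c=cam(name); im=camera(name)[:,:,::-1]
    if crop: x0,y0,x1,y1=crop; im=im[y0:y1,x0:x1]
    cv2.imwrite('pics/'+fn,cv2.resize(np.ascontiguousarray(im),None,fx=k,fy=k)); return c
E
python3 - <<'E'
from h import *
for n in ['scene','top']:
    c=snap(n,n+'1.png')
    print(n,c[1].round(3).tolist(),c[2])
    for t,z in [('clamp',0.03),('nut_center',.079),('screw_head',.133),('press_foot',.04),('tube',.054),('slide_box',.017),('tweezers',.005)]:
        for d in masks_of(t,n)[:2]: print(t,round(d['conf'],2),np.round(d['at']),d['pixels'].sum(),atz(c,d['at'],z).round(3))
print(get_obs())
a=cv2.imread('pics/scene1.png');b=cv2.imread('pics/top1.png')
cv2.imwrite('pics/both.png',cv2.resize(np.vstack([a,b]),(480,600)))
E
```

```text
scene [[0.894, -0.319, 0.314, 0.147], [-0.448, -0.636, 0.628, -0.612], [-0.0, -0.702, -0.712, 0.818], [0.0, 0.0, 0.0, 1.0]] 497.0605620772213
clamp 0.6 [328. 229.] 3328 [ 0.46  -0.024  0.03 ]
nut_center 0.76 [321. 212.] 386 [ 0.449 -0.017  0.079]
screw_head 0.64 [324. 199.] 236 [ 0.448 -0.033  0.133]
tube 0.69 [361. 269.] 741 [ 0.461 -0.157  0.054]
slide_box 0.78 [308. 183.] 936 [0.488 0.127 0.017]
tweezers 0.68 [274. 239.] 19 [0.357 0.021 0.005]
top [[-0.027, -0.988, 0.154, 0.31], [-1.0, 0.025, -0.013, 0.006], [0.009, -0.154, -0.988, 1.161], [0.0, 0.0, 0.0, 1.0]] 502.1418376203046
clamp 0.82 [329. 207.] 2920 [ 0.463 -0.022  0.03 ]
nut_center 0.7 [322. 208.] 324 [ 0.455 -0.004  0.079]
screw_head 0.46 [328. 204.] 86 [ 0.456 -0.016  0.133]
tube 0.63 [396. 204.] 273 [ 0.463 -0.171  0.054]
{'clock': 0.8, 'joint_pos': array([1.32095906e+00, 2.40552005e-01, 4.99694908e-03, 1.33517969e+00,
       3.17377808e-06, 1.57079125e+00]), 'joint_vel': array([-3.48722228e-04, -1.77983663e-05, -6.05093383e-04,  2.16531349e-03,
        2.39692130e-06,  6.58969241e-04]), 'tau': array([ 1.25555496e-03, -3.72151816e+01,  2.52678752e+01,  7.32987937e-04,
       -5.77502146e-05, -1.34123241e-05]), 'eef_pos': array([0.12362385, 0.48448303, 0.23132929]), 'tool_rot': array([1.24591480e-01, 9.92208124e-01, 3.07504985e-05, 2.26214377e-06]), 'ft_force': array([-0.4271062 ,  0.33758694,  0.14040868]), 'ft_torque': array([ 0.02995791, -0.01548167, -0.03037679]), 'grip_width': 0.08547198249692078}
```

View pics/top1.png

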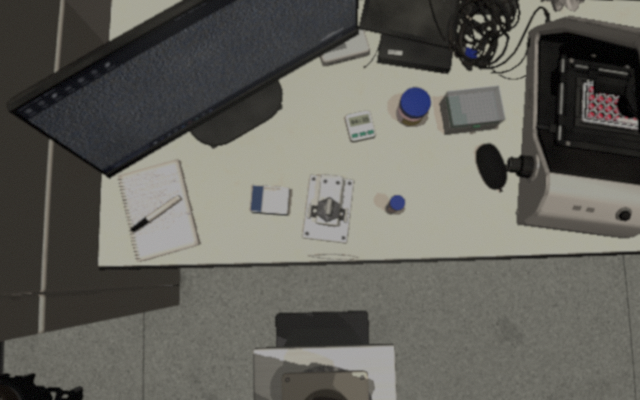

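View pics/scene1.png

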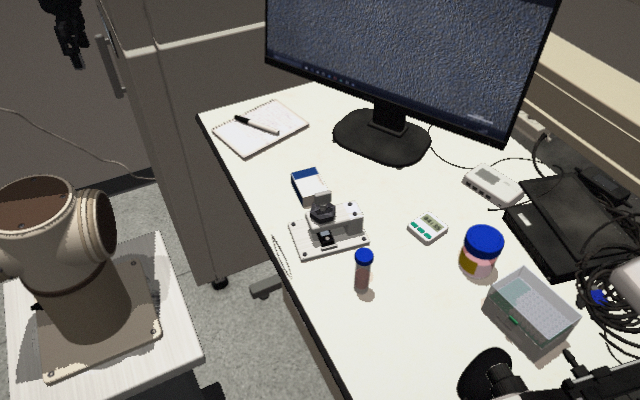

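The top view shows the clamp at about (329,207), its column on the far side and its yaw a few degrees. The scene view shows the nut at (321,212) and the tube at (361,269). The tweezers lie at the front edge, near (282,255). I'll move the arm above the clamp for a close look.

Emit:
jog_arm:
  deltas:
    - [[-36, -33, -10, 0, 0, 0, 85], [-36, -33, -10, 0, 0, 0, 85], [-36, -33, -10, 0, 0, 0, 85], [-36, -33, -10, 0, 0, 0, 85], [-36, -33, -10, 0, 0, 0, 85]]

```text
clock: 1.3
eef_pos: [0.2574, 0.2808, 0.2797]
tool_rot: [0.118, 0.993, -0.001, -0.0]
ft_force: [1.3, 0.7, 0.0]
grip_width: 0.085
```

Emit:
jog_arm:
  deltas:
    - [[-36, -33, 0, 0, 0, 0, 85], [-36, -33, 0, 0, 0, 0, 85], [-36, -33, 0, 0, 0, 0, 85], [-36, -33, 0, 0, 0, 0, 85], [-36, -33, 0, 0, 0, 0, 85]]

```text
clock: 1.8
eef_pos: [0.3969, 0.0729, 0.2837]
tool_rot: [0.117, 0.993, 0.002, 0.004]
ft_force: [0.9, 0.6, -0.3]
grip_width: 0.0853
```

Run:
```python
from h import *
o=get_obs();print(o['clock'],o['eef_pos'].round(4),o['joint_pos'].round(3))
print(np.array(camera_model('wrist')['T_tool_cam']).round(3).tolist(), camera_model('wrist')['fovy'])
M=R.from_quat(o['tool_rot']).as_matrix(); print((M.T@(np.array([.44,-.018,.30])-o['eef_pos'])*1000).round())
```

```text
1.8 [0.3969 0.0729 0.2837] [ 0.18   0.022 -0.115  1.425  0.002  0.415]
[[-0.0, -0.959, -0.284, 0.071], [1.0, 0.0, -0.001, 0.001], [0.001, -0.284, 0.959, -0.142], [0.0, 0.0, 0.0, 1.0]] 60.60004290087158
[-63. -78. -16.]
```

Emit:
jog_arm:
  deltas:
    - [[-30, -38, -8, 0, 0, 0, 85], [-30, -38, -8, 0, 0, 0, 85], [0, 0, 0, 0, 0, 0, 85]]

```text
clock: 2.1
eef_pos: [0.44, -0.0218, 0.2997]
tool_rot: [0.121, 0.993, 0.002, 0.005]
ft_force: [0.1, 0.4, -0.1]
grip_width: 0.0851
```

Run:
```python
from h import *
c=snap('wrist','w1.png')
for t,z in [('clamp',0.012),('nut_center',.086),('screw_head',.147),('press_foot',.04),('tube',.108),('slide_box',.034),('tweezers',.005)]:
    for d in masks_of(t,'wrist')[:2]:
        r=cv2.minAreaRect(np.argwhere(d['pixels'])[:,::-1].astype(np.float32))
        print(t,round(d['conf'],2),np.round(d['at']),d['pixels'].sum(),atz(c,d['at'],z).round(3),np.round(r[0]),np.round(r[1]),round(r[2]))
o=get_obs();print(o['clock'],o['eef_pos'],o['tool_rot'])
np.save('c_w1.npy',c[1])
```

```text
clamp 0.63 [324. 174.] 9551 [ 0.468 -0.02   0.012] [327. 174.] [127.  85.] 84
clamp 0.23 [436. 161.] 4192 [0.485 0.121 0.012] [435. 163.] [56. 80.] 82
nut_center 0.82 [320. 172.] 1432 [ 0.447 -0.022  0.086] [326. 173.] [46. 47.] 90
screw_head 0.88 [327. 182.] 414 [ 0.444 -0.015  0.147] [326. 184.] [37. 16.] 90
tube 0.63 [202. 214.] 1664 [ 0.456 -0.149  0.108] [203. 210.] [33. 64.] 45
slide_box 0.68 [434. 162.] 4197 [0.48  0.112 0.034] [434. 163.] [58. 79.] 84
tweezers 0.52 [342.  77.] 1 [0.358 0.029 0.005] [341.  76.] [0. 0.] 0
2.5 [ 0.43729177 -0.01565394  0.29918498] [0.11579043 0.99326157 0.00264435 0.00412805]
```

View pics/w1.png

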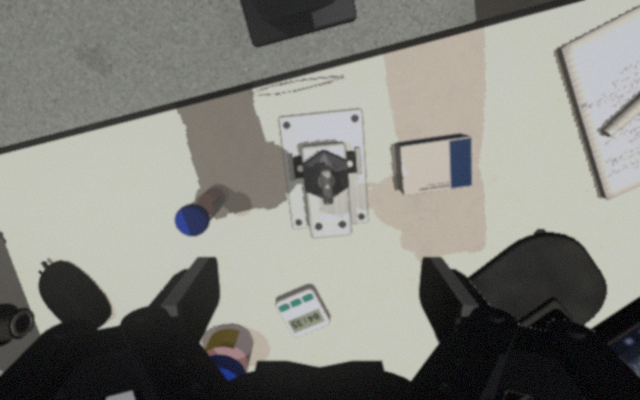

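The wrist view shows the clamp near (325,172): the hexagonal nut at (325,175), the head at (327,183), the base corners near (279,115) and (363,109). I'll enlarge it to get the yaw.

Run:
```python
from h import *
im=cv2.imread('pics/w1.png')[100:242,265:385]
cv2.imwrite('pics/w1c.png',cv2.resize(im,None,fx=4.2,fy=4.2,interpolation=cv2.INTER_CUBIC))
```

```text
(no output)
```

View pics/w1c.png

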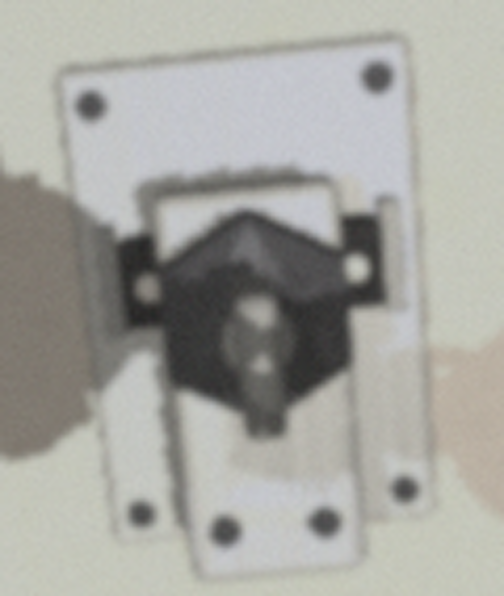

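```bash
cat > fit.py <<'E'
from h import *
m,T,f=cam('wrist'); T=np.load('c_w1.npy'); c=(m,T,f)
u=lambda p:np.array(p)/4.2+[265,100]
P=np.array([atz(c,u(p),.012)[:2] for p in [(60,72),(408,38),(430,512),(115,540)]])
print(P.round(4),[np.linalg.norm(P[i]-P[i-1]).round(4) for i in range(4)])
a=lambda v:np.degrees(np.arctan2(v[1],v[0]))
print('x-dir',a(P[3]-P[0]),a(P[2]-P[1]),'y-dir',a(P[1]-P[0])-90,a(P[2]-P[3])-90)
N=np.array([atz(c,u(p),.086)[:2] for p in [(162,265),(168,382),(250,418),(350,365),(345,250)]])
print(N.round(4))
for yaw in [-2,-4,-6,-8]:
    for lo in [.086]:
        ps=[np.radians(yaw+60*k) for k in range(6)]
        D=.024/np.cos(np.pi/6)*np.array([[np.cos(q),np.sin(q)] for q in ps])
        # vertices 3(-x),... match low-left (60deg?), fit centre to nearest vertices
        ctr=N[1:4].mean(0)
        for _ in range(10):
            k=[np.argmin(np.linalg.norm(ctr+D-n,axis=1)) for n in N[1:4]]; ctr=(N[1:4]-D[k]).mean(0)
        print(yaw,ctr.round(4),k,(np.linalg.norm(ctr+D[k]-N[1:4],axis=1)*1000).round(1))
for p in [(262,435),(248,300)]: print('head',atz(c,u(p),.147)[:2].round(4))
# cross-check with column/arm end etc in clamp frame
E
python3 fit.py
```

```text
[[ 0.3852 -0.0565]
 [ 0.4002  0.0436]
 [ 0.5452  0.0205]
 [ 0.5301 -0.0795]] [np.float64(0.1467), np.float64(0.1012), np.float64(0.1468), np.float64(0.1011)]
x-dir -9.004763379408477 -9.06059076855424 y-dir -8.530846481243984 -8.582259334720447
[[ 0.4339 -0.0357]
 [ 0.4637 -0.0419]
 [ 0.4782 -0.0238]
 [ 0.4706  0.0044]
 [ 0.4413  0.0096]]
-2 [ 0.4708 -0.0205] [np.int64(4), np.int64(0), np.int64(2)] [ 7.8 20.5 12.8]
-4 [ 0.4708 -0.0205] [np.int64(4), np.int64(0), np.int64(2)] [ 8.5 20.3 11.9]
-6 [ 0.4708 -0.0205] [np.int64(4), np.int64(0), np.int64(2)] [ 9.2 20.2 11. ]
-8 [ 0.4708 -0.0205] [np.int64(4), np.int64(0), np.int64(2)] [ 9.9 20.1 10.2]
head [ 0.4639 -0.0189]
head [ 0.4344 -0.0148]
```

```bash
cat >> h.py <<'E'
def need(p,jaw):
    o=get_obs(); M=R.from_quat(o['tool_rot']); j=np.radians(jaw)
    y=np.array([np.cos(j),np.sin(j),0]); z=np.array([0,0,-1.]); G=R.from_matrix(np.c_[np.cross(y,z),y,z])
    d=M.inv().apply(np.array(p)-o['eef_pos'])*1000
    print('t',round(o['clock'],2),'pos',o['eef_pos'].round(4),'shift',d.round(1),'turn',np.degrees((M.inv()*G).as_rotvec()).round(2),'F',np.round(o['ft_force'],1),'T',np.round(o['ft_torque'],3),'w',round(o['grip_width'],4))
E
python3 - <<'E'
from h import *
need([.43,-.0175,.22],81.2)
E
```

```text
t 2.5 pos [ 0.4373 -0.0157  0.2992] shift [ 7.3 -4.  79.1] turn [ 0.34  0.45 -4.5 ] F [ 0.6  0.5 -0.2] T [-0.003 -0.025  0.03 ] w 0.0845
```

Emit:
jog_arm:
  deltas:
    - [[3, -2, 38, 0.2, 0.2, -2.2, 85], [4, -2, 40, 0.2, 0.2, -2.3, 85], [0, 0, 0, 0, 0, 0, 85], [0, 0, 0, 0, 0, 0, 85]]

```text
clock: 2.9
eef_pos: [0.4302, -0.0139, 0.2215]
tool_rot: [0.071, 0.997, -0.0, 0.003]
ft_force: [0.0, 0.2, 1.4]
grip_width: 0.0853
```

Run:
```python
from h import *
need([.43,-.0175,.22],81.2)
c=snap('wrist','w2.png'); np.save('c_w2.npy',c[1])
for t,z in [('nut_center',.086),('screw_head',.147)]:
    for d in masks_of(t,'wrist')[:1]: print(t,d['conf'],d['at'])
x,y=np.round(proj(c,[.45,-.0175,.09]))[0].astype(int);print(x,y)
im=cv2.imread('pics/w2.png')[y-90:y+90,x-100:x+100]; print('origin',x-100,y-90)
cv2.imwrite('pics/w2c.png',cv2.resize(im,None,fx=3,fy=3,interpolation=cv2.INTER_CUBIC))
```

```text
t 2.9 pos [ 0.4302 -0.0139  0.2215] shift [-0.3 -3.6  1.5] turn [-0.03  0.3   0.6 ] F [0.  0.2 1.4] T [ 0.043 -0.018  0.023] w 0.0853
nut_center 0.97 [322.6, 199.0]
screw_head 0.86 [321.2, 222.6]
318 209
origin 218 119
```

View pics/w2c.png

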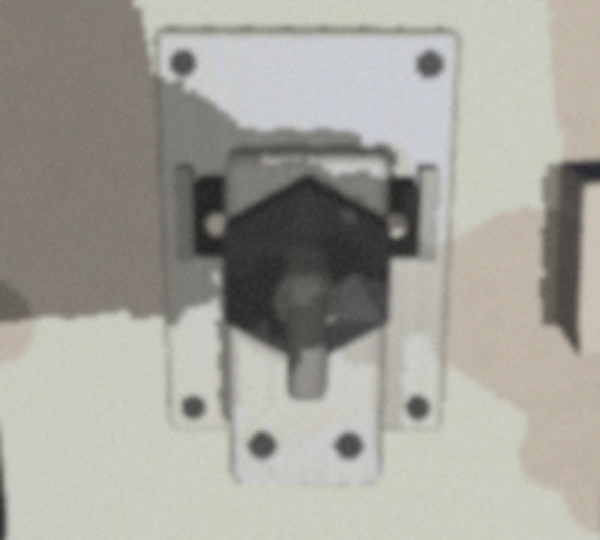

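```bash
cat > fit2.py <<'E'
from h import *
from scipy.optimize import minimize
m,T,f=cam('wrist'); T=np.load('c_w2.npy'); c=(m,T,f)
u=lambda p:np.array(p)/3+[218,119]
def prism(x,y,yaw,pts,z0,z1):
    q=np.radians(yaw); A=np.array([[np.cos(q),-np.sin(q)],[np.sin(q),np.cos(q)]])
    XY=np.array(pts)@A.T+[x,y]
    return cv2.convexHull(proj(c,np.vstack([np.c_[XY,np.full(len(XY),z)] for z in (z0,z1)])).astype(np.float32))
h=[[.0277*np.cos(k*np.pi/3),.0277*np.sin(k*np.pi/3)] for k in range(6)]
def fit(obs,pts,z0,z1,s):
    O=cv2.convexHull(np.array([u(p) for p in obs]).astype(np.float32))
    def J(v):
        H=prism(v[0],v[1],v[2]*100,pts,z0,z1); i=cv2.intersectConvexConvex(O,H)[0]
        return -i/(cv2.contourArea(O)+cv2.contourArea(H)-i)
    r=minimize(J,s,method='Nelder-Mead',options=dict(initial_simplex=np.array(s)+np.array([[0,0,0],[.01,0,0],[0,.01,0],[0,0,.06]]))); print(r.x[:2].round(4),round(r.x[2]*100,2),r.fun)
V=[(308,178),(225,228),(228,325),(310,360),(387,318),(388,218)]
fit(V,h,.072,.086,[.45,-.0175,-.09])
P=np.array([atz(c,u(p),.012)[:2] for p in [(157,30),(459,33),(441,429),(169,429)]])
a=lambda v:np.degrees(np.arctan2(v[1],v[0]))
print('x-dir',a(P[3]-P[0]),a(P[2]-P[1]),'y-dir',a(P[1]-P[0])-90,a(P[2]-P[3])-90,[np.linalg.norm(P[i]-P[i-1]).round(4) for i in range(4)])
print('head end',atz(c,u((308,397)),.147)[:2], 'width pts',atz(c,u((289,390)),.147)[:2],atz(c,u((327,390)),.147)[:2])
print(proj(c,[[.45,-.0175,.147],[.4665,-.02,.147],[.433,-.015,.147],[.433,-.015,.119]])*3-np.array([218,119])*3)
need([.451,-.0175,.16],81.2)
E
python3 fit2.py
```

```text
[ 0.4548 -0.0157] -5.34 -0.9011579454755315
x-dir -8.815223280680284 -8.333568107093104 y-dir -8.759410818028783 -8.16717460584448 [np.float64(0.1485), np.float64(0.1016), np.float64(0.1474), np.float64(0.1028)]
head end [ 0.46159366 -0.01712511] width pts [ 0.45922781 -0.02120103] [ 0.46046971 -0.01255101]
[[299.15422739 351.09569242]
 [298.72024148 417.73450649]
 [299.28311721 279.56063139]
 [299.83727858 242.82263608]]
t 3.05 pos [ 0.4313 -0.0144  0.2224] shift [-19.4  -0.3  62.5] turn [-0.02  0.45  0.57] F [ 0.1 -0.   0.1] T [-0.022 -0.041 -0.045] w 0.0851
```

```bash
cat >> fit2.py <<'E'
print('----')
for x in (.446,.450,.454):
    H=(prism(x,-.0155,-8.5,h,.072,.086)[:,0]*3-np.array([218,119])*3).round(); print(x,H.tolist())
im=cv2.imread('pics/w2c.png')
def draw(x,y,yaw,pts,z0,z1,col):
    H=(prism(x,y,yaw,pts,z0,z1)[:,0]*3-np.array([218,119])*3); cv2.polylines(im,[H.round().astype(np.int32)],True,col,1)
hd=[[.017,.005],[-.017,.005],[-.017,-.005],[.017,-.005]]
draw(.449,-.0155,-8.5,h,.072,.086,(0,255,0)); draw(.449,-.0155,-8.5,hd,.119,.147,(0,0,255))
draw(.449,-.0155,-8.5,[[-.031,.025],[-.031,-.025],[.081,.025],[.081,-.025]],.064,.064,(255,0,0))
cv2.imwrite('pics/w2d.png',im)
E
python3 fit2.py | sed -n '/----/,$p'
```

```text
----
0.446 [[391.0, 206.0], [389.0, 299.0], [305.0, 343.0], [221.0, 298.0], [220.0, 205.0], [223.0, 192.0], [306.0, 146.0], [388.0, 193.0]]
0.45 [[393.0, 219.0], [390.0, 312.0], [307.0, 356.0], [224.0, 311.0], [222.0, 218.0], [226.0, 206.0], [308.0, 160.0], [389.0, 206.0]]
0.454 [[395.0, 233.0], [392.0, 325.0], [309.0, 368.0], [226.0, 324.0], [224.0, 232.0], [228.0, 219.0], [310.0, 173.0], [391.0, 219.0]]
```

View pics/w2d.png

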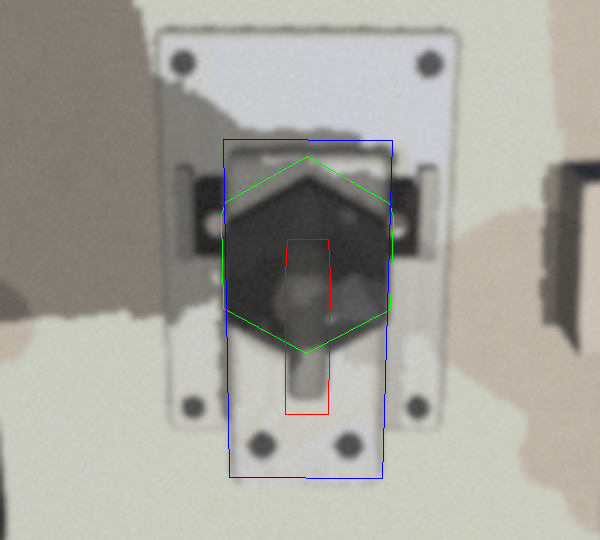

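```bash
cat >> fit2.py <<'E'
print('====')
for x in (.450,.452,.454):
    print(x,(prism(x,-.0155,-8.5,hd,.105,.133)[:,0]*3-np.array([218,119])*3).round().tolist())
need([.452,-.0158,.16],81.5)
E
python3 fit2.py | sed -n '/====/,$p'
```

```text
====
0.45 [[329.0, 260.0], [328.0, 392.0], [287.0, 392.0], [287.0, 260.0], [289.0, 227.0], [327.0, 227.0]]
0.452 [[331.0, 268.0], [329.0, 399.0], [288.0, 399.0], [288.0, 268.0], [290.0, 234.0], [328.0, 234.0]]
0.454 [[332.0, 276.0], [330.0, 407.0], [289.0, 406.0], [289.0, 276.0], [291.0, 241.0], [329.0, 241.0]]
t 3.05 pos [ 0.4313 -0.0144  0.2224] shift [-20.2   1.5  62.5] turn [-0.02  0.45  0.27] F [ 0.1 -0.   0.1] T [-0.022 -0.041 -0.045] w 0.0851
```

Emit:
jog_arm:
  deltas:
    - [[-10, 1, 30, 0, 0.2, 0.1, 85], [-10, 0.5, 32, 0, 0.2, 0.2, 85], [0, 0, 0, 0, 0, 0, 85], [0, 0, 0, 0, 0, 0, 85]]

```text
clock: 3.45
eef_pos: [0.4596, -0.0158, 0.1678]
tool_rot: [0.075, 0.997, 0.0, 0.009]
ft_force: [-0.0, 0.3, -0.3]
grip_width: 0.0851
```

```bash
python3 -c "
from h import *
need([.452,-.0158,.069],81.5)"
```

```text
t 3.45 pos [ 0.4596 -0.0158  0.1678] shift [ 9.2 -1.3 98.7] turn [ 0.1   1.02 -0.08] F [-0.   0.3 -0.3] T [ 0.025  0.017 -0.048] w 0.0851
```

Emit:
jog_arm:
  deltas:
    - [[7, -1, 20, 0.1, 0.9, 0, 85], [0, 0, 20, 0, 0, 0, 85], [0, 0, 20, 0, 0, 0, 85], [0, 0, 0, 0, 0, 0, 85], [0, 0, 0, 0, 0, 0, 85]]

```text
clock: 3.95
eef_pos: [0.4597, -0.0161, 0.1179]
tool_rot: [0.075, 0.997, 0.0, 0.01]
ft_force: [-0.3, -0.3, 0.5]
grip_width: 0.0854
```

```bash
python3 -c "
from h import *
need([.452,-.0158,.069],81.5)"
```

```text
t 3.95 pos [ 0.4597 -0.0161  0.1179] shift [ 8.7 -1.  48.7] turn [ 0.11  1.11 -0.11] F [-0.3 -0.3  0.5] T [-0.008 -0.032  0.052] w 0.0854
```

Emit:
jog_arm:
  deltas:
    - [[9, -1, 5, 0.1, 1.1, -0.1, 85], [0, 0, 15, 0, 0, 0, 85], [0, 0, 0, 0, 0, 0, 85], [0, 0, 0, 0, 0, 0, 85]]

```text
clock: 4.35
eef_pos: [0.4532, -0.0158, 0.1031]
tool_rot: [0.074, 0.997, 0.0, 0.004]
ft_force: [-0.1, 0.2, -0.1]
grip_width: 0.0849
```

```bash
python3 -c "
from h import *
need([.452,-.0158,.069],81.5)"
```

```text
t 4.35 pos [ 0.4532 -0.0158  0.1031] shift [ 1.4 -0.2 34.1] turn [ 0.06  0.4  -0.  ] F [-0.1  0.2 -0.1] T [0.015 0.05  0.028] w 0.0849
```

Emit:
jog_arm:
  deltas:
    - [[1.5, 0, 12, 0, 0.4, 0, 85], [1, 0, 12, 0, 0.3, 0, 85], [0.5, 0, 8, 0, 0.2, 0, 85], [0, 0, 0, 0, 0, 0, 85]]

```text
clock: 4.75
eef_pos: [0.4508, -0.0153, 0.07]
tool_rot: [0.074, 0.997, 0.001, -0.004]
ft_force: [-0.3, 0.4, -0.1]
grip_width: 0.0849
```

```bash
python3 -c "
from h import *
need([.452,-.0158,.069],81.5)"
```

```text
t 4.75 pos [ 0.4508 -0.0153  0.07  ] shift [-1.3 -0.3  1. ] turn [ 0.07 -0.47 -0.  ] F [-0.3  0.4 -0.1] T [-0.     0.004  0.009] w 0.0849
```

Emit:
jog_arm:
  deltas:
    - [[-1, 0, 0, 0, -0.4, 0, 52], [0, 0, 0, 0, 0, 0, 52], [0, 0, 0, 0, 0, 0, 52], [0, 0, 0, 0, 0, 0, 52]]

```text
clock: 5.15
eef_pos: [0.4517, -0.0154, 0.0697]
tool_rot: [0.074, 0.997, 0.001, -0.001]
ft_force: [-0.0, 0.5, -0.6]
grip_width: 0.0521
```

Run:
```python
from h import *
need([.452,-.0158,.069],81.5)
snap('scene','s2.png',(240,130,420,265),4)
snap('wrist','w3.png')
a=cv2.imread('pics/s2.png');b=cv2.resize(cv2.imread('pics/w3.png')[150:400,160:480],None,fx=1.7,fy=1.7)
a=cv2.resize(a,None,fx=.55,fy=.55)
h=max(a.shape[0],b.shape[0]);p=lambda i:cv2.copyMakeBorder(i,0,h-i.shape[0],0,0,cv2.BORDER_CONSTANT)
o=np.hstack([p(a),p(b)]);print(o.shape);cv2.imwrite('pics/m3.png',cv2.resize(o,(800,int(o.shape[0]*800/o.shape[1]))))
```

```text
t 5.15 pos [ 0.4517 -0.0154  0.0697] shift [-0.4 -0.3  0.7] turn [ 0.07 -0.09  0.  ] F [-0.   0.5 -0.6] T [0.044 0.044 0.025] w 0.0521
(425, 940, 3)
```

View pics/m3.png

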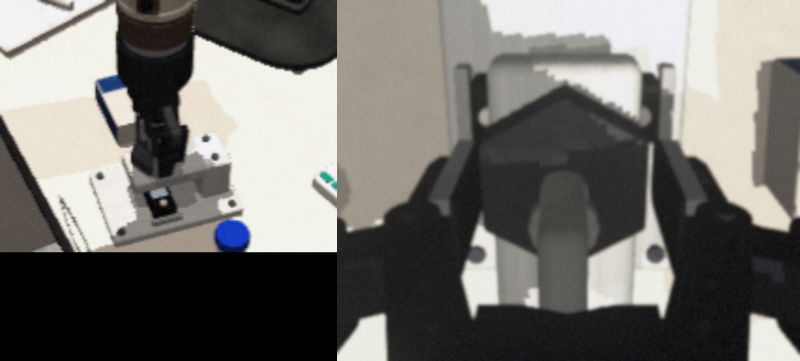

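The wrist view shows the pads either side of the nut (left flat near column 480, right near 648), centred and parallel. Now I'll close on it.

Emit:
jog_arm:
  deltas:
    - [[0, 0, 0, 0, 0, 0, 44], [0, 0, 0, 0, 0, 0, 44], [0, 0, 0, 0, 0, 0, 44], [0, 0, 0, 0, 0, 0, 44]]

```text
clock: 5.65
eef_pos: [0.4516, -0.0165, 0.0704]
tool_rot: [0.074, 0.997, -0.001, -0.0]
ft_force: [-0.1, -1.0, 0.2]
grip_width: 0.0467
```

Emit:
jog_arm:
  deltas:
    - [[0, 0, -0.4, 0, 0, -4, 44], [0, 0, -0.4, 0, 0, -5, 44]]

```text
clock: 5.85
eef_pos: [0.4516, -0.0166, 0.0711]
tool_rot: [-0.006, 1.0, -0.001, -0.001]
ft_force: [-0.8, 0.0, 0.2]
grip_width: 0.0462
```

```bash
python3 -c "
from h import *
need([.452,-.0158,.0697],81.5)"
```

```text
t 5.85 pos [ 0.4516 -0.0166  0.0711] shift [-0.4  0.8  1.4] turn [-0.07 -0.06  9.18] F [-0.8  0.   0.2] T [-0.13   0.115 -0.303] w 0.0462
```

Emit:
jog_arm:
  deltas:
    - [[0, 0, -0.7, 0, 0, -8, 44], [0, 0, -0.7, 0, 0, -8, 44], [0, 0, -0.7, 0, 0, -8, 44]]

```text
clock: 6.15
eef_pos: [0.4517, -0.0167, 0.0732]
tool_rot: [-0.221, 0.975, -0.001, -0.001]
ft_force: [0.4, 0.2, 0.3]
grip_width: 0.0465
```

Emit:
jog_arm:
  deltas:
    - [[0, 0, -0.7, 0, 0, -8, 44], [0, 0, -0.7, 0, 0, -7, 44], [0, 0, 0, 0, 0, 0, 44]]

```text
clock: 6.45
eef_pos: [0.4517, -0.0168, 0.0746]
tool_rot: [-0.351, 0.937, -0.0, -0.001]
ft_force: [0.1, -0.5, 0.9]
grip_width: 0.0465
```

```bash
python3 -c "
from h import *
need([.452,-.0158,.0697],81.5);print(get_obs()['joint_pos'].round(2))"
```

```text
t 6.45 pos [ 0.4517 -0.0168  0.0746] shift [-0.9  0.6  4.9] turn [-0.06 -0.09 49.55] F [ 0.1 -0.5  0.9] T [-0.118  0.071  0.164] w 0.0465
[-0.04  0.29 -0.38  0.91 -0.   -0.75]
```

Emit:
jog_arm:
  deltas:
    - [[0, 0, 0, 0, 0, 0, 75], [0, 0, 0, 0, 0, 0, 75], [0, 0, 0, 0, 0, 0, 75], [0, 0, -8, 0, 0, 0, 75], [0, 0, -15, 0, 0, 0, 75]]

```text
clock: 6.95
eef_pos: [0.4503, -0.0162, 0.0969]
tool_rot: [-0.348, 0.938, 0.001, -0.002]
ft_force: [-0.3, -0.6, 0.5]
grip_width: 0.0751
```

Emit:
jog_arm:
  deltas:
    - [[0, 0, -20, 0, 0, 0, 75], [0, 0, -20, 0, 0, 0, 75], [0, 0, -15, 0, 0, 0, 60], [0, 0, 0, 0, 0, 8, 60], [0, 0, 0, 0, 0, 8, 60]]

```text
clock: 7.45
eef_pos: [0.4525, -0.016, 0.1595]
tool_rot: [-0.208, 0.978, -0.0, 0.001]
ft_force: [-0.2, 0.2, 0.0]
grip_width: 0.0601
```

Emit:
jog_arm:
  deltas:
    - [[0, 0, 0, 0, 0, 8, 50], [0, 0, 0, 0, 0, 8, 50], [0, 0, 0, 0, 0, 8, 50], [0, 0, 0, 0, 0, 7, 50], [0, 0, 0, 0, 0, 0, 50]]

```text
clock: 7.95
eef_pos: [0.4539, -0.0158, 0.1638]
tool_rot: [0.074, 0.997, 0.001, 0.004]
ft_force: [0.5, 0.1, -0.2]
grip_width: 0.0496
```

```bash
python3 -c "
from h import *
need([.4517,-.0167,.107],81.5);print(get_obs()['joint_pos'].round(2))
snap('wrist','w4.png',(160,150,480,400),2)"
```

```text
t 7.95 pos [ 0.4539 -0.0158  0.1638] shift [ 2.5 -1.3 56.8] turn [0.09 0.42 0.02] F [ 0.5  0.1 -0.2] T [-0.025 -0.015  0.009] w 0.0496
[-0.04  0.19 -0.24  1.13  0.    0.11]
```

View pics/w4.png

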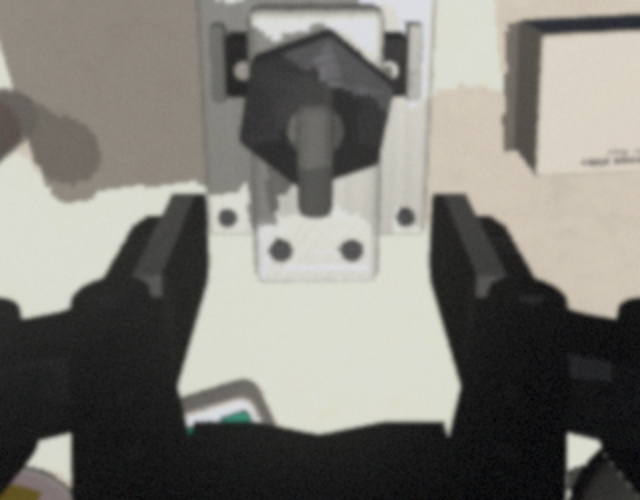

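The nut has turned, its hexagon now about 50° on. The head at (315,155) is still parallel to the pads. I'll go down onto the head.

Emit:
jog_arm:
  deltas:
    - [[2.5, -1, 18, 0, 0.4, 0, 40], [1, 0, 18, 0, 0.3, 0, 40], [0.5, 0, 10, 0, 0, 0, 40], [0, 0, 5, 0, 0, 0, 40], [0, 0, 0, 0, 0, 0, 30]]

```text
clock: 8.5
eef_pos: [0.4514, -0.0161, 0.1134]
tool_rot: [0.068, 0.998, 0.001, -0.0]
ft_force: [0.5, 0.3, -0.0]
grip_width: 0.0299
```

```bash
python3 -c "
from h import *
need([.4517,-.0167,.1075],81.5)"
```

```text
t 8.5 pos [ 0.4514 -0.0161  0.1134] shift [-0.4 -0.6  5.9] turn [ 0.12 -0.04  0.69] F [ 0.5  0.3 -0. ] T [-0.    -0.006 -0.041] w 0.0299
```

Emit:
jog_arm:
  deltas:
    - [[0, -0.6, 5.5, 0, 0, 0.7, 30], [0, 0, 0, 0, 0, 0, 30], [0, 0, 0, 0, 0, 0, 16], [0, 0, 0, 0, 0, 0, 16]]

```text
clock: 8.9
eef_pos: [0.4526, -0.0167, 0.1091]
tool_rot: [0.074, 0.997, 0.001, 0.001]
ft_force: [0.2, 0.1, 0.1]
grip_width: 0.0163
```

Emit:
jog_arm:
  deltas:
    - [[0, 0, 0, 0, 0, 0, 6], [0, 0, 0, 0, 0, 0, 6], [0, 0, 0, 0, 0, 0, 6], [0, 0, 0, 0, 0, 0, 6]]

```text
clock: 9.3
eef_pos: [0.4527, -0.0167, 0.1094]
tool_rot: [0.074, 0.997, 0.001, 0.001]
ft_force: [-0.0, 0.5, 0.4]
grip_width: 0.0088
```

```bash
python3 -c "
from h import *
need([.4517,-.0167,.1075],81.5)"
```

```text
t 9.3 pos [ 0.4527 -0.0167  0.1094] shift [ 1.  -0.2  1.9] turn [0.15 0.15 0.02] F [-0.   0.5  0.4] T [-0.028 -0.028  0.048] w 0.0088
```

```bash
cat > r.py <<'E'
from h import *
o=get_obs(); y=R.from_quat(o['tool_rot']).as_matrix()[:,1]
print(round(o['clock'],2),'ang',round(81.5-np.degrees(np.arctan2(y[1],y[0])),2),'T',np.round(o['ft_torque'],3),'F',np.round(o['ft_force'],1),'tau6',round(o['tau'][5],3),o['eef_pos'].round(4),round(o['grip_width'],4))
E
python3 r.py
```

```text
9.3 ang -0.02 T [-0.028 -0.028  0.048] F [-0.   0.5  0.4] tau6 0.034 [ 0.4527 -0.0167  0.1094] 0.0088
```

Emit:
jog_arm:
  deltas:
    - [[0, 0, 0.3, 0, 0, 4, 6], [0, 0, 0.3, 0, 0, 4, 6]]

```text
clock: 9.5
eef_pos: [0.4527, -0.0168, 0.1088]
tool_rot: [0.145, 0.989, 0.001, 0.001]
ft_force: [-0.7, 0.3, -1.7]
grip_width: 0.0089
```

```bash
python3 r.py
```

```text
9.5 ang 8.18 T [-0.092 -0.02   0.215] F [-0.7  0.3 -1.7] tau6 -0.359 [ 0.4527 -0.0168  0.1088] 0.0089
```

Emit:
jog_arm:
  deltas:
    - [[0, 0, 0.3, 0, 0, 4, 6], [0, 0, 0.3, 0, 0, 4, 6]]

```text
clock: 9.7
eef_pos: [0.4527, -0.0169, 0.108]
tool_rot: [0.216, 0.976, 0.001, 0.001]
ft_force: [0.5, -0.2, -0.8]
grip_width: 0.0088
```

```bash
python3 r.py
```

```text
9.7 ang 16.45 T [-0.057  0.013  0.205] F [ 0.5 -0.2 -0.8] tau6 -0.356 [ 0.4527 -0.0169  0.108 ] 0.0088
```

Emit:
jog_arm:
  deltas:
    - [[0, 0, 0.3, 0, 0, 4, 6]]

```text
clock: 9.8
eef_pos: [0.4527, -0.0169, 0.1077]
tool_rot: [0.251, 0.968, 0.001, 0.001]
ft_force: [0.0, -0.2, -0.1]
grip_width: 0.0087
```

```bash
python3 r.py
```

```text
9.8 ang 20.58 T [-0.078 -0.063  0.221] F [ 0.  -0.2 -0.1] tau6 -0.356 [ 0.4527 -0.0169  0.1077] 0.0087
```

Emit:
jog_arm:
  deltas:
    - [[0, 0, 0.3, 0, 0, 4, 6]]

```text
clock: 9.9
eef_pos: [0.4527, -0.0169, 0.1073]
tool_rot: [0.286, 0.958, 0.001, 0.001]
ft_force: [-0.3, -0.6, -0.5]
grip_width: 0.0088
```

```bash
python3 r.py
```

```text
9.9 ang 24.71 T [-0.1   -0.07   0.234] F [-0.3 -0.6 -0.5] tau6 -0.356 [ 0.4527 -0.0169  0.1073] 0.0088
```

Emit:
jog_arm:
  deltas:
    - [[0, 0, 0.3, 0, 0, 4, 6]]

```text
clock: 10.0
eef_pos: [0.4526, -0.017, 0.1069]
tool_rot: [0.32, 0.947, 0.001, 0.001]
ft_force: [-0.8, -0.2, -1.8]
grip_width: 0.0089
```

```bash
python3 r.py
```

```text
10.0 ang 28.85 T [-0.091 -0.017  0.236] F [-0.8 -0.2 -1.8] tau6 -0.356 [ 0.4526 -0.017   0.1069] 0.0089
```

Emit:
jog_arm:
  deltas:
    - [[0, 0, 0.3, 0, 0, 4, 6]]

```text
clock: 10.1
eef_pos: [0.4526, -0.017, 0.1066]
tool_rot: [0.354, 0.935, 0.001, 0.001]
ft_force: [1.0, -0.2, -1.0]
grip_width: 0.0089
```

```bash
python3 r.py
```

```text
10.1 ang 32.99 T [-0.064 -0.057  0.272] F [ 1.  -0.2 -1. ] tau6 -0.356 [ 0.4526 -0.017   0.1066] 0.0089
```

Emit:
jog_arm:
  deltas:
    - [[0, 0, 0.3, 0, 0, 4, 6]]

```text
clock: 10.2
eef_pos: [0.4526, -0.0171, 0.1062]
tool_rot: [0.388, 0.922, 0.0, 0.001]
ft_force: [-0.7, -0.7, -0.5]
grip_width: 0.0091
```

```bash
python3 r.py
```

```text
10.2 ang 37.12 T [-0.032 -0.031  0.262] F [-0.7 -0.7 -0.5] tau6 -0.357 [ 0.4526 -0.0171  0.1062] 0.0091
```

Emit:
jog_arm:
  deltas:
    - [[0, 0, 0.3, 0, 0, 4, 6]]

```text
clock: 10.3
eef_pos: [0.4525, -0.0171, 0.1059]
tool_rot: [0.421, 0.907, 0.0, 0.001]
ft_force: [-0.2, -0.4, -1.6]
grip_width: 0.0087
```

```bash
python3 r.py
```

```text
10.3 ang 41.26 T [-0.089  0.036  0.26 ] F [-0.2 -0.4 -1.6] tau6 -0.357 [ 0.4525 -0.0171  0.1059] 0.0087
```

Emit:
jog_arm:
  deltas:
    - [[0, 0, 0.35, 0, 0, 4, 6]]

```text
clock: 10.4
eef_pos: [0.4525, -0.0171, 0.1055]
tool_rot: [0.453, 0.891, 0.0, 0.001]
ft_force: [-0.3, -0.4, -0.9]
grip_width: 0.0089
```

```bash
python3 r.py
```

```text
10.4 ang 45.39 T [-0.105  0.017  0.228] F [-0.3 -0.4 -0.9] tau6 -0.36 [ 0.4525 -0.0171  0.1055] 0.0089
```

Emit:
jog_arm:
  deltas:
    - [[0, 0, 0.35, 0, 0, 4, 6]]

```text
clock: 10.5
eef_pos: [0.4525, -0.0172, 0.1051]
tool_rot: [0.485, 0.875, 0.0, 0.001]
ft_force: [-0.8, -0.6, -0.5]
grip_width: 0.0086
```

```bash
python3 r.py
```

```text
10.5 ang 49.52 T [-0.05   0.051  0.215] F [-0.8 -0.6 -0.5] tau6 -0.359 [ 0.4525 -0.0172  0.1051] 0.0086
```

Emit:
jog_arm:
  deltas:
    - [[0, 0, 0.35, 0, 0, 4, 6]]

```text
clock: 10.6
eef_pos: [0.4524, -0.0172, 0.1047]
tool_rot: [0.516, 0.856, 0.0, 0.001]
ft_force: [-0.5, -0.0, -0.5]
grip_width: 0.0088
```

```bash
python3 r.py
```

```text
10.6 ang 53.66 T [-0.072  0.003  0.249] F [-0.5 -0.  -0.5] tau6 -0.358 [ 0.4524 -0.0172  0.1047] 0.0088
```

Emit:
jog_arm:
  deltas:
    - [[0, 0, 0.35, 0, 0, 4, 6]]

```text
clock: 10.7
eef_pos: [0.4523, -0.0172, 0.1044]
tool_rot: [0.547, 0.837, 0.0, 0.001]
ft_force: [-0.3, -0.3, -0.7]
grip_width: 0.0087
```

```bash
python3 r.py
```

```text
10.7 ang 57.8 T [-0.114 -0.012  0.172] F [-0.3 -0.3 -0.7] tau6 -0.358 [ 0.4523 -0.0172  0.1044] 0.0087
```

Emit:
jog_arm:
  deltas:
    - [[0, 0, 0.35, 0, 0, 4, 6]]

```text
clock: 10.8
eef_pos: [0.4523, -0.0173, 0.104]
tool_rot: [0.577, 0.817, 0.0, 0.001]
ft_force: [-0.6, 0.2, -0.3]
grip_width: 0.0086
```

```bash
python3 r.py
```

```text
10.8 ang 61.93 T [-0.034 -0.024  0.186] F [-0.6  0.2 -0.3] tau6 -0.358 [ 0.4523 -0.0173  0.104 ] 0.0086
```

Emit:
jog_arm:
  deltas:
    - [[0, 0, 0.35, 0, 0, 4, 6]]

```text
clock: 10.9
eef_pos: [0.4523, -0.0173, 0.1037]
tool_rot: [0.606, 0.796, -0.0, 0.001]
ft_force: [0.6, -0.8, -0.6]
grip_width: 0.0088
```

```bash
python3 r.py
```

```text
10.9 ang 66.07 T [-0.022  0.065  0.276] F [ 0.6 -0.8 -0.6] tau6 -0.359 [ 0.4523 -0.0173  0.1037] 0.0088
```

Emit:
jog_arm:
  deltas:
    - [[0, 0, 0.35, 0, 0, 4, 6]]

```text
clock: 11.0
eef_pos: [0.4522, -0.0173, 0.1033]
tool_rot: [0.634, 0.773, -0.0, 0.001]
ft_force: [0.4, 0.0, -1.2]
grip_width: 0.0086
```

```bash
python3 r.py
```

```text
11.0 ang 70.2 T [-0.07   0.037  0.187] F [ 0.4  0.  -1.2] tau6 -0.359 [ 0.4522 -0.0173  0.1033] 0.0086
```

Emit:
jog_arm:
  deltas:
    - [[0, 0, 0.35, 0, 0, 4, 6]]

```text
clock: 11.1
eef_pos: [0.4521, -0.0173, 0.103]
tool_rot: [0.662, 0.75, -0.0, 0.001]
ft_force: [-0.9, -0.5, -0.7]
grip_width: 0.0089
```

```bash
python3 r.py
```

```text
11.1 ang 74.33 T [ 0.001 -0.059  0.311] F [-0.9 -0.5 -0.7] tau6 -0.359 [ 0.4521 -0.0173  0.103 ] 0.0089
```

Emit:
jog_arm:
  deltas:
    - [[0, 0, 0.35, 0, 0, 4, 6]]

```text
clock: 11.2
eef_pos: [0.4521, -0.0173, 0.1026]
tool_rot: [0.688, 0.726, -0.0, 0.001]
ft_force: [-0.4, 0.0, -0.2]
grip_width: 0.0086
```

```bash
python3 r.py
```

```text
11.2 ang 78.47 T [-0.009  0.019  0.236] F [-0.4  0.  -0.2] tau6 -0.356 [ 0.4521 -0.0173  0.1026] 0.0086
```

Emit:
jog_arm:
  deltas:
    - [[0, 0, 0.35, 0, 0, 4, 6]]

```text
clock: 11.3
eef_pos: [0.452, -0.0173, 0.1023]
tool_rot: [0.714, 0.7, -0.0, 0.001]
ft_force: [-0.4, -0.2, 0.6]
grip_width: 0.009
```

```bash
python3 r.py
```

```text
11.3 ang 82.6 T [-0.021  0.089  0.264] F [-0.4 -0.2  0.6] tau6 -0.329 [ 0.452  -0.0173  0.1023] 0.009
```

Emit:
jog_arm:
  deltas:
    - [[0, 0, 0.35, 0, 0, 4, 6]]

```text
clock: 11.4
eef_pos: [0.452, -0.0173, 0.102]
tool_rot: [0.739, 0.674, -0.0, 0.001]
ft_force: [0.2, -1.1, 0.2]
grip_width: 0.0088
```

```bash
python3 r.py
```

```text
11.4 ang 86.73 T [-0.046  0.016  0.279] F [ 0.2 -1.1  0.2] tau6 -0.303 [ 0.452  -0.0173  0.102 ] 0.0088
```

Emit:
jog_arm:
  deltas:
    - [[0, 0, 0.35, 0, 0, 4, 6]]

```text
clock: 11.5
eef_pos: [0.4519, -0.0173, 0.1017]
tool_rot: [0.762, 0.647, -0.0, 0.001]
ft_force: [0.6, -0.8, -0.2]
grip_width: 0.0088
```

```bash
python3 r.py
```

```text
11.5 ang 90.85 T [-0.063 -0.009  0.348] F [ 0.6 -0.8 -0.2] tau6 -0.278 [ 0.4519 -0.0173  0.1017] 0.0088
```

tau6 has a clear knee at about 77.8°. Its slope of 0.375 Nm/rad matches the 75 N/rad spring, so the force is now about 16 N.

Emit:
jog_arm:
  deltas:
    - [[0, 0, 0.35, 0, 0, 4, 6]]

```text
clock: 11.6
eef_pos: [0.4518, -0.0173, 0.1013]
tool_rot: [0.785, 0.619, -0.0, 0.001]
ft_force: [-0.2, 0.3, -0.7]
grip_width: 0.0085
```

```bash
python3 r.py
```

```text
11.6 ang 94.97 T [-0.039  0.117  0.311] F [-0.2  0.3 -0.7] tau6 -0.254 [ 0.4518 -0.0173  0.1013] 0.0085
```

Emit:
jog_arm:
  deltas:
    - [[0, 0, 0.35, 0, 0, 4, 6]]

```text
clock: 11.7
eef_pos: [0.4518, -0.0173, 0.101]
tool_rot: [0.807, 0.591, -0.0, 0.001]
ft_force: [-0.3, -0.2, -0.1]
grip_width: 0.0087
```

```bash
python3 r.py
```

```text
11.7 ang 99.08 T [-0.065  0.059  0.347] F [-0.3 -0.2 -0.1] tau6 -0.229 [ 0.4518 -0.0173  0.101 ] 0.0087
```

Emit:
jog_arm:
  deltas:
    - [[0, 0, 0, 0, 0, 0, 6], [0, 0, 0, 0, 0, 0, 6]]

```text
clock: 11.9
eef_pos: [0.4518, -0.0173, 0.101]
tool_rot: [0.806, 0.592, -0.001, 0.001]
ft_force: [0.3, 0.3, -1.4]
grip_width: 0.0087
```

```bash
python3 r.py
```

```text
11.9 ang 98.96 T [-0.018 -0.042  0.161] F [ 0.3  0.3 -1.4] tau6 0.19 [ 0.4518 -0.0173  0.101 ] 0.0087
```

Foot force is about 26 N by torque and 28 N by angle. I'll let go, rise, and turn back to the nut's flats (jaw angle 71°).

Emit:
jog_arm:
  deltas:
    - [[0, 0, 0, 0, 0, 0, 20], [0, 0, 0, 0, 0, 0, 50], [0, 0, 0, 0, 0, 0, 60], [0, 0, -15, 0, 0, 0, 75], [0, 0, -20, 0, 0, 0, 75]]

```text
clock: 12.4
eef_pos: [0.4497, -0.0172, 0.1346]
tool_rot: [0.806, 0.592, -0.003, -0.001]
ft_force: [-0.1, -0.8, 0.2]
grip_width: 0.0747
```

Emit:
jog_arm:
  deltas:
    - [[0, 0, -15, 0, 0, 0, 75], [0, 0, 0, 0, 0, -8, 75], [0, 0, 0, 0, 0, -8, 75], [0, 0, 0, 0, 0, -8, 75], [0, 0, 0, 0, 0, -8, 75]]

```text
clock: 12.9
eef_pos: [0.4524, -0.0173, 0.1541]
tool_rot: [0.603, 0.798, -0.0, 0.002]
ft_force: [-0.1, -0.1, -0.5]
grip_width: 0.0751
```

Emit:
jog_arm:
  deltas:
    - [[0, 0, 0, 0, 0, -8, 75], [0, 0, 0, 0, 0, -8, 75], [0, 0, 0, 0, 0, -8, 75], [0, 0, 0, 0, 0, -8, 75], [0, 0, 0, 0, 0, -8, 75]]

```text
clock: 13.4
eef_pos: [0.4529, -0.0174, 0.1549]
tool_rot: [0.279, 0.96, -0.0, 0.002]
ft_force: [0.2, -0.3, 0.5]
grip_width: 0.0748
```

Emit:
jog_arm:
  deltas:
    - [[0, 0, 0, 0, 0, -8, 75], [0, 0, 0, 0, 0, -5, 75], [0, 0, 0, 0, 0, 0, 75]]

```text
clock: 13.7
eef_pos: [0.4531, -0.0175, 0.1552]
tool_rot: [0.163, 0.987, -0.001, 0.003]
ft_force: [0.2, -0.6, -0.2]
grip_width: 0.0745
```

```bash
python3 -c "
from h import *
need([.4517,-.0167,.0746],71)
c=snap('wrist','w5.png',(160,150,480,400),2)"
```

```text
t 13.7 pos [ 0.4531 -0.0175  0.1552] shift [ 2.   0.3 80.6] turn [-0.02  0.32  0.25] F [ 0.2 -0.6 -0.2] T [-0.048  0.023  0.027] w 0.0745
```

View pics/w5.png

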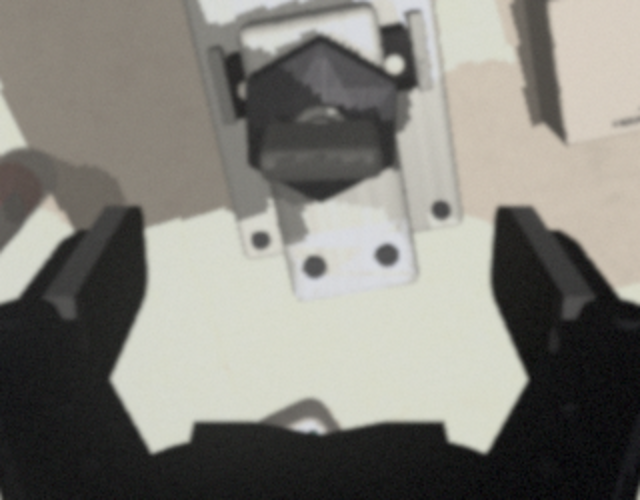

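The nut flats are vertical in the picture (columns 247 and 397), parallel to the pads. The head now lies across, inside the nut's width, at (322,150). Descending.

Emit:
jog_arm:
  deltas:
    - [[2, 0, 18, 0, 0.3, 0.2, 75], [2, 0, 18, 0, 0.3, 0, 75], [1, 0, 15, 0, 0.2, 0, 75], [1, 0, 10, 0, 0, 0, 75], [0, 0, 0, 0, 0, 0, 75]]

```text
clock: 14.25
eef_pos: [0.4487, -0.0156, 0.0935]
tool_rot: [0.17, 0.985, 0.001, -0.002]
ft_force: [1.1, -0.6, -0.1]
grip_width: 0.075
```

```bash
python3 -c "
from h import *
need([.4517,-.0167,.0746],71)"
```

```text
t 14.25 pos [ 0.4487 -0.0156  0.0935] shift [-3.3 -0.1 18.8] turn [ 0.06 -0.29 -0.57] F [ 1.1 -0.6 -0.1] T [-0.02   0.029 -0.031] w 0.075
```

Emit:
jog_arm:
  deltas:
    - [[-3, 0, 6, 0, -0.3, -0.5, 70], [0, 0, 7, 0, 0, 0, 65], [0, 0, 5, 0, 0, 0, 60], [0, 0, 0, 0, 0, 0, 56]]

```text
clock: 14.65
eef_pos: [0.4533, -0.0167, 0.0755]
tool_rot: [0.166, 0.986, 0.001, 0.002]
ft_force: [-0.2, -0.3, -0.8]
grip_width: 0.0561
```

```bash
python3 -c "
from h import *
need([.4517,-.0167,.0746],71)"
```

```text
t 14.65 pos [ 0.4533 -0.0167  0.0755] shift [ 1.5 -0.5  0.9] turn [ 0.11  0.22 -0.1 ] F [-0.2 -0.3 -0.8] T [ 0.042 -0.013 -0.048] w 0.0561
```

Emit:
jog_arm:
  deltas:
    - [[1.3, -0.4, 0.8, 0, 0.2, 0, 56], [0, 0, 0, 0, 0, 0, 44], [0, 0, 0, 0, 0, 0, 44], [0, 0, 0, 0, 0, 0, 44], [0, 0, 0, 0, 0, 0, 44]]

```text
clock: 15.15
eef_pos: [0.4519, -0.0165, 0.0753]
tool_rot: [0.166, 0.986, 0.001, 0.0]
ft_force: [1.3, 0.1, -1.2]
grip_width: 0.0468
```

```bash
python3 r.py
```

```text
15.15 ang 10.59 T [ 0.044 -0.021  0.027] F [ 1.3  0.1 -1.2] tau6 0.052 [ 0.4519 -0.0165  0.0753] 0.0468
```

Emit:
jog_arm:
  deltas:
    - [[0, 0, 0.35, 0, 0, 4, 44], [0, 0, 0.6, 0, 0, 7, 44], [0, 0, 0.6, 0, 0, 7, 44], [0, 0, 0.6, 0, 0, 7, 44]]

```text
clock: 15.55
eef_pos: [0.4519, -0.0164, 0.073]
tool_rot: [0.382, 0.924, 0.001, 0.0]
ft_force: [-1.2, -0.2, -0.8]
grip_width: 0.0462
```

```bash
python3 r.py
```

```text
15.55 ang 36.37 T [-0.029  0.032  0.27 ] F [-1.2 -0.2 -0.8] tau6 -0.778 [ 0.4519 -0.0164  0.073 ] 0.0462
```

Emit:
jog_arm:
  deltas:
    - [[0, 0, 0.6, 0, 0, 7, 44], [0, 0, 0.6, 0, 0, 7, 44]]

```text
clock: 15.75
eef_pos: [0.452, -0.0164, 0.0718]
tool_rot: [0.495, 0.869, 0.001, 0.0]
ft_force: [-0.7, -0.7, 0.0]
grip_width: 0.0468
```

```bash
python3 r.py
```

```text
15.75 ang 50.89 T [0.029 0.062 0.259] F [-0.7 -0.7  0. ] tau6 -0.758 [ 0.452  -0.0164  0.0718] 0.0468
```

Emit:
jog_arm:
  deltas:
    - [[0, 0, 0.3, 0, 0, 3, 44], [0, 0, 0.3, 0, 0, 3, 44]]

```text
clock: 15.95
eef_pos: [0.452, -0.0164, 0.0713]
tool_rot: [0.542, 0.84, 0.001, 0.0]
ft_force: [0.2, 0.0, 0.8]
grip_width: 0.0463
```

```bash
python3 r.py
```

```text
15.95 ang 57.14 T [-0.004  0.052  0.268] F [0.2 0.  0.8] tau6 -0.138 [ 0.452  -0.0164  0.0713] 0.0463
```

Emit:
jog_arm:
  deltas:
    - [[0, 0, 0.3, 0, 0, 2, 44]]

```text
clock: 16.05
eef_pos: [0.452, -0.0164, 0.0712]
tool_rot: [0.557, 0.831, 0.001, 0.0]
ft_force: [-0.5, 0.1, 1.5]
grip_width: 0.0462
```

```bash
python3 r.py
```

```text
16.05 ang 59.2 T [-0.012  0.101  0.268] F [-0.5  0.1  1.5] tau6 0.07 [ 0.452  -0.0164  0.0712] 0.0462
```

Emit:
jog_arm:
  deltas:
    - [[0, 0, 0.1, 0, 0, 2, 44]]

```text
clock: 16.15
eef_pos: [0.452, -0.0164, 0.0711]
tool_rot: [0.572, 0.821, 0.001, 0.0]
ft_force: [0.6, 1.1, -1.9]
grip_width: 0.0465
```

```bash
python3 r.py
```

```text
16.15 ang 61.23 T [-0.07  -0.025  0.523] F [ 0.6  1.1 -1.9] tau6 0.154 [ 0.452  -0.0164  0.0711] 0.0465
```

Emit:
jog_arm:
  deltas:
    - [[0, 0, 0, 0, 0, 2, 44]]

```text
clock: 16.25
eef_pos: [0.452, -0.0164, 0.071]
tool_rot: [0.585, 0.811, 0.001, 0.0]
ft_force: [0.3, -0.3, -1.0]
grip_width: 0.0468
```

```bash
python3 r.py
```

```text
16.25 ang 63.16 T [-0.087 -0.14   1.232] F [ 0.3 -0.3 -1. ] tau6 0.958 [ 0.452  -0.0164  0.071 ] 0.0468
```

Emit:
jog_arm:
  deltas:
    - [[0, 0, 0, 0, 0, 2, 44], [0, 0, 0, 0, 0, 1, 44]]

```text
clock: 16.45
eef_pos: [0.452, -0.0164, 0.0709]
tool_rot: [0.603, 0.797, 0.0, 0.001]
ft_force: [-0.4, -0.8, -0.7]
grip_width: 0.0463
```

```bash
python3 r.py
```

```text
16.45 ang 65.72 T [-0.247 -0.039  2.267] F [-0.4 -0.8 -0.7] tau6 2.194 [ 0.452  -0.0164  0.0709] 0.0463
```

Firmly on the stop at 2.3 Nm. I'll ease off the twist, still on the tightening side, then open and rise.

Emit:
jog_arm:
  deltas:
    - [[0, 0, 0, 0, 0, -3, 44], [0, 0, 0, 0, 0, 0, 44]]

```text
clock: 16.65
eef_pos: [0.452, -0.0164, 0.071]
tool_rot: [0.581, 0.814, -0.0, 0.001]
ft_force: [-0.5, -0.3, -0.3]
grip_width: 0.0466
```

```bash
python3 r.py
```

```text
16.65 ang 62.49 T [-0.165  0.044  0.833] F [-0.5 -0.3 -0.3] tau6 0.632 [ 0.452  -0.0164  0.071 ] 0.0466
```

Emit:
jog_arm:
  deltas:
    - [[0, 0, 0, 0, 0, 0, 75], [0, 0, 0, 0, 0, 0, 75], [0, 0, 0, 0, 0, 0, 75], [0, 0, -8, 0, 0, 0, 75], [0, 0, -15, 0, 0, 0, 75]]

```text
clock: 17.15
eef_pos: [0.4508, -0.0165, 0.0937]
tool_rot: [0.584, 0.812, -0.001, -0.001]
ft_force: [1.4, -0.2, 0.6]
grip_width: 0.075
```

Emit:
jog_arm:
  deltas:
    - [[0, 0, -20, 0, 0, 0, 75], [0, 0, -20, 0, 0, -8, 75], [0, 0, -20, 0, 0, -8, 75], [0, 0, -20, 0, 0, -8, 75], [0, 0, -20, 0, 0, -8, 75]]

```text
clock: 17.65
eef_pos: [0.4503, -0.0167, 0.1998]
tool_rot: [0.33, 0.944, -0.0, -0.001]
ft_force: [0.7, -0.5, -0.1]
grip_width: 0.0752
```

Emit:
jog_arm:
  deltas:
    - [[10, 0, 0, 0, 0, -8, 75], [10, 0, 0, 0, 0, -8, 75], [0, 0, 0, 0, 0, -8, 75], [0, 0, 0, 0, 0, -4, 75], [0, 0, 0, 0, 0, 0, 75]]

```text
clock: 18.15
eef_pos: [0.4366, -0.0053, 0.208]
tool_rot: [0.083, 0.997, 0.0, 0.006]
ft_force: [0.3, -0.6, -0.1]
grip_width: 0.0751
```

Run:
```python
from h import *
need([.43,-.0175,.22],81.2)
c=snap('wrist','w6.png')
x,y=np.round(proj(c,[.45,-.0175,.08]))[0].astype(int)
P=lambda pts:proj(c,pts)-[x-130,y-100]
im=cv2.resize(cv2.imread('pics/w6.png')[max(y-100,0):y+110,x-130:x+130],None,fx=3,fy=3)
q=np.radians(-8.5+60*np.arange(6)); h=np.c_[.452+.0277*np.cos(q),-.0162+.0277*np.sin(q),np.full(6,.086)]
cv2.polylines(im,[(P(h)*3).astype(np.int32)],True,(0,255,0),1)
cv2.imwrite('pics/w6c.png',im[:600]); print(y)
for n in ('wrist','scene'):
    c=cam(n); camera(n)
    for t,z in [('tube',.054),('slide_box',.017)]:
        for d in masks_of(t,n)[:1]: print(n,t,d['conf'],d['at'],atz(c,d['at'],z).round(3))
```

```text
t 18.15 pos [ 0.4366 -0.0053  0.208 ] shift [  4.4 -13.1 -12.1] turn [ 0.09  0.69 -0.7 ] F [ 0.3 -0.6 -0.1] T [0.023 0.017 0.056] w 0.0751
204
wrist tube 0.56 [143.0, 243.3] [ 0.471 -0.178  0.054]
wrist slide_box 0.78 [445.0, 193.8] [0.482 0.116 0.017]
scene tube 0.91 [360.7, 269.7] [ 0.46  -0.158  0.054]
scene slide_box 0.79 [309.1, 184.9] [0.488 0.121 0.017]
```

View pics/w6c.png

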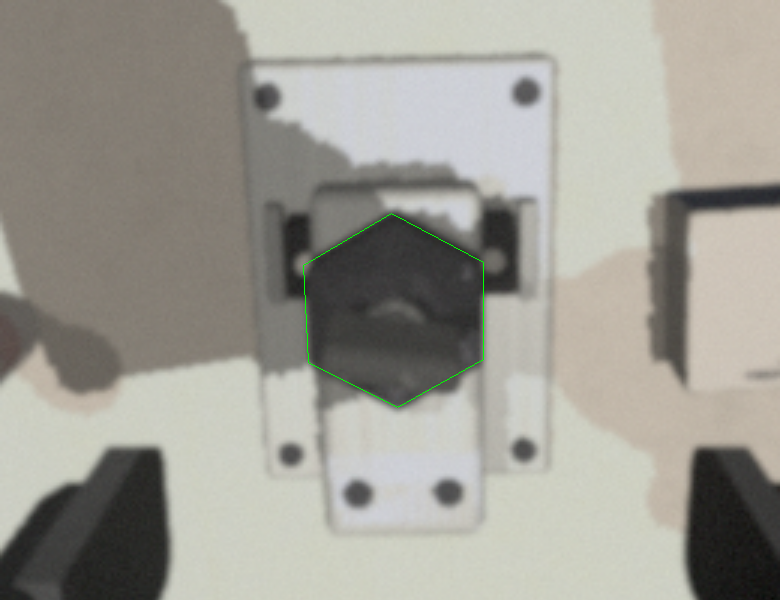

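The nut outline matches the tight orientation (overlay on the hexagon at (395,310)). The head lies across it as left, the fingers are clear, and the tube and carton are where they were. Handing in.

```bash
python3 -c "
from h import *
print(get_obs()['clock'],job_done())"
```

```text
the job is handed in; nothing more can be done
18.5 None
```

The flow cell is clamped at an estimated 26–28 N, and the jam nut is tight again. I handed the job in at 18.5 s, with the gripper open and clear of everything.

- **Jam nut loosened:** I turned it about 49.5° (0.86 rad), past the 0.5 rad that frees the screw.
- **Screw turned down:** I turned the wing head about 99° clockwise. The joint 6 torque showed first touch at about 77.8°, and its slope after that matched the expected 75 N/rad. The force at the stop was about 26 N by torque and 28 N by angle.
- **Jam nut tightened:** It met its hard stop at the expected angle, and I took it up to 2.3 Nm before letting go.

**Last checks:**
- The nut's outline in the wrist picture matched its tight orientation.
- In the scene camera the tube stayed within about 1 mm of its first position. The carton read 6 mm different in y, a shift of only 1–2 pixels.
- The wrist camera put the tube about 20 mm off the scene camera. I put that down to only part of it showing, as it did not look moved.
- Wrist forces stayed within about 2 N whenever I read them.

**Not checked:**
- **Foot force after tightening:** I did not measure it again. The possible nudge of up to 0.09 rad could shift it by about 7 N either way.
- **Tweezers:** I did not look at them again at the end; the arm never went near the worktop there.

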